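# Set out four bottles on their matching stirrers

### The job

Get the stirring bench ready: stand each of the four capped glass bottles upright on the stirrer that matches it in both size and colour - large bottles on large stirrers, small on small, with the printed ring the same colour as the cap - so that its base lies wholly inside the ring, without touching the printed colour. Set the glass down gently, without dropping it, and never tip it over, and leave the amber jar and the beaker where they stand.

Things in the scene. Friction and masses are not known exactly. Their poses are not given: they have to be found in the camera images.
- bottle_large_red: LARGE loose clear-glass laboratory bottle with a red screw cap (fixed on), standing upright on the bench. Round, 68 mm in diameter, 118 mm tall; the cap is 46 mm in diameter and 24 mm high (94 to 118 mm up), over a narrower neck (34 mm); the shoulder ends 85 mm up; about 0.2 kg. Origin: centre of its underside; z up along its axis.
- bottle_large_yellow: LARGE loose clear-glass laboratory bottle with a yellow screw cap (fixed on), standing upright on the bench. Round, 68 mm in diameter, 118 mm tall; the cap is 46 mm in diameter and 24 mm high (94 to 118 mm up), over a narrower neck (34 mm); the shoulder ends 85 mm up; about 0.2 kg. Origin: centre of its underside; z up along its axis.
- bottle_small_red: SMALL loose clear-glass laboratory bottle with a red screw cap (fixed on), standing upright on the bench. Round, 44 mm in diameter, 88 mm tall; the cap is 34 mm in diameter and 20 mm high (68 to 88 mm up), over a narrower neck (22 mm); the shoulder ends 59 mm up; about 0.09 kg. Origin: centre of its underside; z up along its axis.
- bottle_small_yellow: SMALL loose clear-glass laboratory bottle with a yellow screw cap (fixed on), standing upright on the bench. Round, 44 mm in diameter, 88 mm tall; the cap is 34 mm in diameter and 20 mm high (68 to 88 mm up), over a narrower neck (22 mm); the shoulder ends 59 mm up; about 0.09 kg. Origin: centre of its underside; z up along its axis.
- stirrer_large_red: LARGE flat magnetic stirrer, blue square housing 120 x 120 mm, 35 mm high, fixed to the bench, with a white flat top on which a red ring is printed, 92 mm inside diameter, 10 mm wide, level with the top. Origin: underside, exactly below the ring's centre; z up, top at 35 mm; -x is its control side (two black knobs stick out 8 mm).
- stirrer_large_yellow: LARGE flat magnetic stirrer, blue square housing 120 x 120 mm, 35 mm high, fixed to the bench, with a white flat top on which a yellow ring is printed, 92 mm inside diameter, 10 mm wide, level with the top. Origin: underside, exactly below the ring's centre; z up, top at 35 mm; -x is its control side (two black knobs stick out 8 mm).
- stirrer_small_red: SMALL flat magnetic stirrer, blue square housing 96 x 96 mm, 35 mm high, fixed to the bench, with a white flat top on which a red ring is printed, 68 mm inside diameter, 10 mm wide, level with the top. Origin: underside, exactly below the ring's centre; z up, top at 35 mm; -x is its control side (two black knobs stick out 8 mm).
- stirrer_small_yellow: SMALL flat magnetic stirrer, blue square housing 96 x 96 mm, 35 mm high, fixed to the bench, with a white flat top on which a yellow ring is printed, 68 mm inside diameter, 10 mm wide, level with the top. Origin: underside, exactly below the ring's centre; z up, top at 35 mm; -x is its control side (two black knobs stick out 8 mm).
- jar: Bystander: loose amber glass jar with a white cap, 56 mm in diameter, 95 mm tall. Leave it alone. Origin: centre of its underside.
- beaker: Bystander: loose empty green-tinted beaker, 60 mm in diameter, 80 mm tall. Leave it alone. Origin: centre of its underside.

How it is judged (in metres and radians):
At the end, for the whole second after the job is handed in: Each bottle stands upright (within 0.1 rad), at rest and released, on the top of the stirrer of its own size and ring colour, its axis within 12 mm of the ring's centre (its base inside the ring) (horizontal distance between bottle_large_red and stirrer_large_red below 0.012 m and z of bottle_large_red in the frame of stirrer_large_red between 0.031 and 0.039 m and angle between each of bottle_large_red, bottle_large_yellow, bottle_small_red, bottle_small_yellow's own z axis and vertical below 0.1 rad and linear speed of each of bottle_large_red, bottle_large_yellow, bottle_small_red, bottle_small_yellow below 0.02 m/s and contact force between each of bottle_large_red, bottle_large_yellow, bottle_small_red, bottle_small_yellow and the fingers below 0.1 N and horizontal distance between bottle_large_yellow and stirrer_large_yellow below 0.012 m and z of bottle_large_yellow in the frame of stirrer_large_yellow between 0.031 and 0.039 m and horizontal distance between bottle_small_red and stirrer_small_red below 0.012 m and z of bottle_small_red in the frame of stirrer_small_red between 0.031 and 0.039 m and horizontal distance between bottle_small_yellow and stirrer_small_yellow below 0.012 m and z of bottle_small_yellow in the frame of stirrer_small_yellow between 0.031 and 0.039 m); the robot touches nothing.
It fails at once if a bottle is tipped over (leans by more than 0.6 rad) (angle between any of bottle_large_red, bottle_large_yellow, bottle_small_red, bottle_small_yellow's own z axis and vertical above 0.6 rad).
It fails at once if a bottle is dropped (or flung): it moves faster than 0.5 m/s while out of the fingers, as after a free fall of some 13 mm ((linear speed of bottle_large_red above 0.5 m/s and contact force between bottle_large_red and the fingers below 0.05 N) or (linear speed of bottle_large_yellow above 0.5 m/s and contact force between bottle_large_yellow and the fingers below 0.05 N) or (linear speed of bottle_small_red above 0.5 m/s and contact force between bottle_small_red and the fingers below 0.05 N) or (linear speed of bottle_small_yellow above 0.5 m/s and contact force between bottle_small_yellow and the fingers below 0.05 N)).
It fails at once if the amber jar or the beaker is moved by more than 20 mm (distance of any of jar, beaker from where it was at the start of the episode above 0.02 m).
It also fails if it takes over 106 s, if anything falls off the work surface, if the arm or the gripper's body presses on something with over 40 N, if the wrist force passes 120 N, or if a joint passes its speed limit or range.

### The arm

A 7-joint arm with a two-finger parallel gripper is mounted at the origin on the work surface. World frame = base frame: x ahead of the robot, y to its left, z up, the work surface at z = 0. Lengths are in mm, angles in rad, forces in N, time in s.
With the tool pointing down it reaches from about 350 to 900 mm from the base axis. Payload 19.9 kg.
Tool frame: the origin (TCP) lies midway between the tips of the shut fingers; the grasp point (between the pads) lies arm.tcp_to_grasp behind it (arm.tcp_to_grasp is the distance from the TCP to the grasp point, in mm); x points along the fingers, z is the direction in which the jaws open and shut, and the axes are right-handed (so a half turn about x gives the same grasp; the last joint's range is limited). The gripper opens to 85 mm and grips with 20 to 120 N. Pads are 22 mm wide; open, the fingers measure 114 mm over their backs; the gripper's body (76 mm by 85 mm) begins 54 mm behind the grasp point. The pads swing forward as they close: fully open they stand 13 mm farther back than shut.
Start: joints at [1.19, 0.417, -0.01, 1.614, 0.005, 1.111, -0.053], TCP at [208.306, -589.245, 231.26] pointing down, gripper open.
Joint ranges: [-2.81, 2.81], [-0.39, 2.02], [-1.27, 1.25], [0.06, 2.57], [-1.19, 4.33], [0.19, 2], [-2.82, 2.82]. Speed limits (rad/s): [1.89, 1.89, 2.39, 2.39, 3.01, 3.01, 3.01].

### API

Orientations are given as a rotation vector (axis times angle).
In Python, from cell import arm gives the robot as it stands.
- The arm moves only by the tool drive_tool, never from a script. Its argument "steps" is a list of rows, each a list of 5 numbers: the opening, from -1 (shut) to 1 (fully open), then the shift along the tool's x, y, z in mm, then the turn about the tool's x in rad. A call has 1 to 20 rows; each row shifts and turns the commanded pose from where the row before left it, along the tool's axes as they then stand; what a row does not reach is not made up. A row lasts 1/10 s, in which the tool goes at most 50 mm and 8.59 degrees, less where a joint would pass 70% of its speed; a pose out of reach is approached as far as the arm can. A call is refused whole if a number of a shift passes 50 or a number of a turn 0.15, either way. A call with a gripper value outside its range is refused whole. The fingers move at their own pace and stop on an object; the grip force is fixed at half the most. Time passes only in rows, so rows that do not move let the fingers close. It gives the time, the measured TCP pose, the force and the opening at its end, in the units of the state.
- arm.get_state(): the state, without advancing time (a new reading comes with each control period).
- arm.snapshot(name): name is "scene" or "side" or "wrist"; returns a dict with "image" (400x640x3 uint8, red, green, blue), "depth" (400x640 float32, mm along the optical axis (not along the pixel's ray), 0 where there is no reading), "fx", "fy", "cx", "cy" (pixels), "k1" (the pictures are not rectified: a ray, as slopes to the right and down, at radius r is drawn at 1 + k1 r^2 times it, then the intrinsics apply), "R" (3x3) and "t" (3): a world point X has camera coordinates R X + t. Camera axes: x right, y down, z forward; pixel columns grow to the right and rows downward; lengths in mm; the calibration is good to about 2 mm. A picture is of the moment at which its call begins.
- arm.job_done(): hands the job in, once; it reports no verdict.
The state is a dict: "time": time; "joint_pos": joint angles; "joint_velocities": joint speeds; "joint_torque": joint torques, N m; "eef_pos": TCP position; "tool_rot": TCP orientation; "ft_force": force on the tool from outside, world axes, zero at the start; "moment": the same for the moment, N m; "opening": opening from 0.0 (shut) to 1.0 (fully open).
Only numpy, scipy, OpenCV 4.12 (cv2) and the standard library are available. Lean on these libraries where they do the work, as an engineer would, in place of code of your own. Each camera call takes 0.05 s, during which the arm holds its last target. There are 200 camera calls.

## Working session

There is one attempt and no reset: what is moved stays moved. The work goes in short steps, Python scripts to look and compute and a tool call to move; the robot and the scene stay as the last step left them, time stands still between calls to the robot, and variables do not carry over. Pictures are saved under pics/ and viewed, about 12 in all and at most 16, crops included, and the job is handed in when it is done.

Besides the shell and the picture viewer there is one more tool, called as name(argument=value, ...), one argument or row to a line, values as JSON. drive_tool: Moves the arm, as the interface text tells. Its arguments: {"type":"object","properties":{"steps":{"type":"array","items":{"type":"array","items":{"type":"number"}}}},"required":["steps"]}

```bash
ls; mkdir -p pics; python3 - <<'E'
from cell import arm
import cv2,numpy as np,pickle
s=arm.get_state();print(s,arm.tcp_to_grasp)
for n in("scene","side","wrist"):
    d=arm.snapshot(n);pickle.dump(d,open(f"{n}0.pkl","wb"));cv2.imwrite(f"pics/{n}0.png",d["image"][:,:,::-1])
    print(n,d["fx"],d["cx"],d["cy"],d["k1"],(-d["R"].T@d["t"]).round())
E
```

```text
pics
{'time': 0.0, 'joint_pos': array([ 1.18950207,  0.41796014, -0.01030426,  1.61418009,  0.00472417,
        1.11071094, -0.0530064 ]), 'joint_velocities': array([ 4.74778625e-04,  1.02274455e-03,  8.07765183e-05, -6.99108498e-04,
        1.76770267e-03,  1.20026154e-04,  5.27482873e-04]), 'joint_torque': array([-1.41811073e-03, -8.64453721e+01,  6.78226948e-01, -4.34905887e+01,
        1.89995498e-02,  7.33941095e-03, -5.28073969e-06]), 'eef_pos': array([ 208.1742427 , -588.93645156,  230.66642663]), 'tool_rot': array([ 0.95599989,  1.35210891, -0.95497748]), 'ft_force': array([ 0.77029293,  0.1780887 , -0.82478479]), 'moment': array([0.00253754, 0.02077892, 0.03486783]), 'opening': 0.9982754809069045} 18.700000000000003
scene 435.58453775432605 324.9580012511474 196.3904561463765 -0.10522685929932202 [1193.  463.  850.]
side 389.4034592037401 326.9278964336563 203.46650868582034 -0.07191253585928556 [ 520. -796.  784.]
wrist 313.09370137717 324.336425289168 194.1374018415413 -0.05044721445565069 [ 273. -567.  373.]
```

View pics/scene0.png

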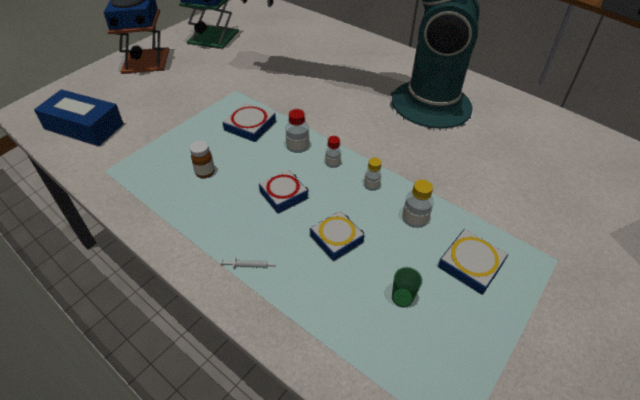

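View pics/side0.png

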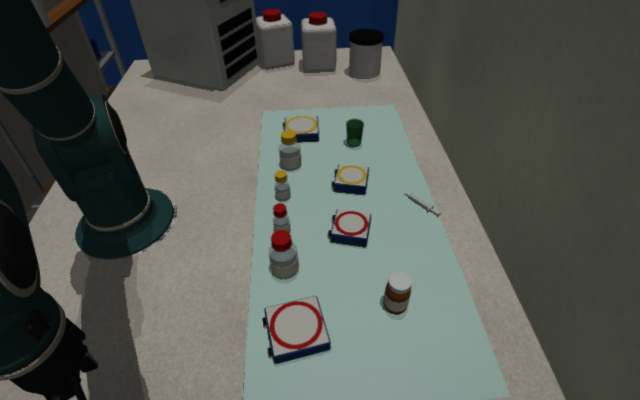

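The scene camera shows the caps at red-large (297,118), red-small (333,142), yellow-small (375,163) and yellow-large (422,187). It shows the rings at red-large (249,117), red-small (283,186), yellow-small (340,232) and yellow-large (474,257). The jar is at (203,160) and the beaker at (406,287). The side view agrees.

```bash
cat > h.py <<'E'
import numpy as np,cv2,pickle
from scipy.optimize import least_squares
def rays(d,px):
    K=np.array([[d["fx"],0,d["cx"]],[0,d["fy"],d["cy"]],[0,0,1.]])
    u=cv2.undistortPoints(np.float64(px).reshape(-1,1,2),K,np.array([d["k1"],0,0,0.]))[:,0]
    return np.c_[u,np.ones(len(u))]
def plane(d,px,z):
    r=rays(d,px)@d["R"]; c=-d["R"].T@d["t"]
    return c+r*((z-c[2])/r[:,2])[:,None]
def cloud(d,px):
    px=np.asarray(px); dep=d["depth"][px[:,1],px[:,0]]
    ok=dep>0
    return (rays(d,px[ok])*dep[ok,None]-d["t"])@d["R"]
def circ(P):
    f=lambda q:np.hypot(P[:,0]-q[0],P[:,1]-q[1])-q[2]
    return least_squares(f,[*P[:,:2].mean(0),40],loss="soft_l1").x
def masks(d):
    h=cv2.cvtColor(d["image"],cv2.COLOR_RGB2HSV)
    H,S,V=h[...,0].astype(int),h[...,1],h[...,2]
    return {"red":((H<8)|(H>172))&(S>130)&(V>60),"yel":(abs(H-24)<6)&(S>120)&(V>90)}
def blobs(d,amin=40):
    for c,m in masks(d).items():
        n,l,st,ce=cv2.connectedComponentsWithStats(m.astype(np.uint8))
        for i in range(1,n):
            if st[i,4]>=amin:
                yx=np.argwhere(l==i); yield c,ce[i],st[i,4],yx[:,::-1]
E
python3 - <<'E'
from h import *
for n in("scene","side"):
    d=pickle.load(open(n+"0.pkl","rb"))
    for c,ce,a,px in blobs(d):
        P=cloud(d,px)
        z=np.median(P[:,2]) if len(P) else -1
        if not(300<np.median(P[:,0])<900): continue
        q=circ(plane(d,px,35)).round(1)
        top=np.percentile(P[:,2],90); 
        print(n,c,ce.round(),a,"z",z.round(),top.round(),"ring",q,"capmid",[plane(d,[ce],h)[0,:2].round(1) for h in(78,106)])
d=pickle.load(open("side0.pkl","rb"))
print("jar",plane(d,[[398,282]],95).round(),"beaker",plane(d,[[355,124]],80).round())
d=pickle.load(open("scene0.pkl","rb"))
print("jar",plane(d,[[201,147]],95).round(),"beaker",plane(d,[[408,273]],80).round())
E
```

```text
scene red [249. 118.] 130 z 39.0 41.0 ring [ 475.4 -383.1   51.3] capmid [array([ 518.4, -331.8]), array([ 542.9, -302.9])]
scene red [296. 116.] 196 z 119.0 122.0 ring [ 381.8 -271.8   22.5] capmid [array([ 424.9, -232.7]), array([ 452.7, -207.4])]
scene red [333. 142.] 123 z 89.0 91.0 ring [ 404.1 -108.7   16.1] capmid [array([446.2, -78. ]), array([473.3, -58.3])]
scene red [283. 187.] 201 z 37.0 40.0 ring [ 629.6 -101.6   39.3] capmid [array([660.6, -69.4]), array([679.9, -50. ])]
scene yel [375. 162.] 90 z 90.0 91.0 ring [398.9  32.2  12.7] capmid [array([440.7,  55.1]), array([468. ,  69.9])]
scene yel [423. 186.] 205 z 120.0 122.0 ring [395.3 184.2  17.9] capmid [array([437.5, 199.1]), array([464.9, 208.7])]
scene yel [337. 231.] 307 z 37.0 39.0 ring [657.2  96.8  39.3] capmid [array([687.2, 117.3]), array([705.6, 129.8])]
scene yel [474. 257.] 427 z 38.0 40.0 ring [515.2 391.   51.4] capmid [array([554.7, 395.9]), array([577.9, 398.3])]
side red [271.  12.] 92 z 227.0 229.0 ring [ 387.4 1642.9   40.1] capmid [array([ 394.6, 1503.4]), array([ 399.6, 1412.2])]
side red [317.  1
[... 339 characters left out ...]
)]
side red [281. 237.] 235 z 116.0 118.0 ring [ 449.6 -133.2   17.9] capmid [array([ 453.6, -171.6]), array([ 456.3, -196.4])]
side red [295. 326.] 557 z 35.0 37.0 ring [ 480.9 -379.7   51. ] capmid [array([ 482.3, -408.7]), array([ 483.8, -424.1])]
side yel [295. 129.] 204 z 39.0 118.0 ring [513.6 383.5  55.9] capmid [array([501., 293.]), array([501.8, 249.8])]
side yel [351. 175.] 158 z 35.0 36.0 ring [661.3  98.1  39.1] capmid [array([653.3,  44.4]), array([648. ,  11.1])]
side yel [280. 174.] 69 z 86.0 88.0 ring [447.7 121.9  12.5] capmid [array([452. ,  68.7]), array([454.7,  34.3])]
jar [[ 702. -336.   95.]] beaker [[699. 302.  80.]]
jar [[ 702. -324.   95.]] beaker [[683. 303.  80.]]
```

```bash
cat > t.py <<'E'
import sys,numpy as np
from cell import arm
from scipy.spatial.transform import Rotation as R
s=arm.get_state();M=R.from_rotvec(s["tool_rot"]).as_matrix()
print("t",round(s["time"],1),"tcp",s["eef_pos"].round(1),"open",round(s["opening"],2),"F",s["ft_force"].round(1),"q",s["joint_pos"].round(2))
print(M.round(3))
if len(sys.argv)>3: print("delta tool",(M.T@(np.float64(sys.argv[1:4])-s["eef_pos"])).round(1))
E
python3 t.py 450 -202 230
```

```text
t 0.1 tcp [ 208.2 -589.   230.8] open 1.0 F [ 0.  -0.4 -0.1] q [ 1.19  0.42 -0.01  1.61  0.    1.11 -0.05]
[[-0.     0.943  0.333]
 [ 0.001  0.333 -0.943]
 [-1.    -0.    -0.001]]
delta tool [   1.   356.9 -284.3]
```

View pics/wrist0.png

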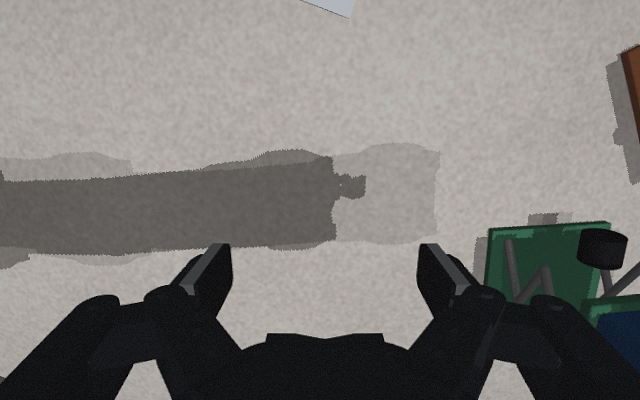

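The wrist view shows only the bench and the fingers, so the camera needs moving over the bottles.

drive_tool(
  steps=[
    [1,0,0,0,0.113],
    [1,0,0,0,0.113],
    [1,0,0,0,0.113],
    [1,0,8,-16,0],
    [1,0,14,-30,0],
    [1,0,17,-36,0],
    [1,0,17,-36,0],
    [1,0,17,-36,0],
    [1,0,17,-36,0],
    [1,0,17,-36,0],
    [1,0,17,-36,0],
    [1,0,17,-36,0],
    [1,0,17,-36,0],
    [1,0,14,-30,0],
    [1,0,10,-15,0],
    [1,0,0,0,0],
    [1,0,0,0,0],
  ],
)

```text
time: 1.85
eef_pos: [389.8, -210.2, 231.2]
tool_rot: [1.208, 1.21, -1.208]
ft_force: [0.6, -1.0, 0.4]
opening: 0.999
```

```bash
python3 t.py; cat > w.py <<'E'
import sys
from h import *
from cell import arm
d=arm.snapshot("wrist");cv2.imwrite(sys.argv[1],d["image"][:,:,::-1]);print("cam",(-d["R"].T@d["t"]).round())
for c,ce,a,px in blobs(d,150):
    P=cloud(d,px)
    if len(P)<20: continue
    print(c,ce.round(),a,"z50,90",np.percentile(P[:,2],[50,90]).round(),"bbox",px.min(0),px.max(0),"ring35",circ(plane(d,px,35)).round(1),
      "cap88/118",plane(d,[ce],88)[0,:2].round(1),plane(d,[ce],118)[0,:2].round(1))
E
python3 w.py pics/w1.png
```

```text
t 1.9 tcp [ 389.8 -210.2  231.2] open 1.0 F [ 0.6 -1.   0.4] q [ 0.63  0.1  -0.22  2.04  0.02  1.01 -1.17]
[[-0.     1.     0.001]
 [ 0.     0.001 -1.   ]
 [-1.    -0.    -0.   ]]
cam [ 458. -211.  373.]
red [486.  83.] 2783 z50,90 [36. 37.] bbox [435  29] [538 140] ring35 [ 480.2 -380.8   51.2] cap88/118 [ 479.5 -352.6] [ 477.3 -337.7]
red [317. 109.] 2569 z50,90 [118. 118.] bbox [289  81] [345 138] ring35 [ 455.4 -203.    20.8] cap88/118 [ 456.2 -204.3] [ 456.4 -204.9]
red [180. 117.] 1275 z50,90 [87. 88.] bbox [159  98] [203 135] ring35 [449.1 -57.2  15.1] cap88/118 [450.7 -81.5] [451.4 -95.1]
yel [ 36. 117.] 897 z50,90 [87. 88.] bbox [ 20 100] [ 51 135] ring35 [451.4 107.7  13.7] cap88/118 [452.6  57.7] [453.2  29.4]
```

View pics/w1.png

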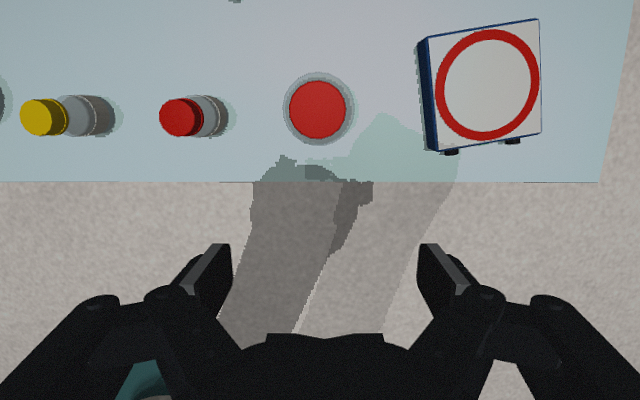

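The wrist view puts the red large cap at (317,109), i.e. world (456,-205), and its ring at (486,83), i.e. (480,-381). The other caps are at the far left.

drive_tool(
  steps=[
    [1,0,16,-1,0],
    [1,0,25,-2,0],
    [1,0,25,-2,0],
    [1,12,0,0,0],
    [1,24,0,0,0],
    [1,28,0,0,0],
    [1,28,0,0,0],
    [1,24,0,0,0],
    [1,18,0,0,0],
    [1,10,0,0,0],
    [1,0,0,0,0],
    [-1,0,0,0,0],
    [-1,0,0,0,0],
    [-1,0,0,0,0],
    [-1,0,0,0,0],
    [-1,0,0,0,0],
    [-1,0,0,0,0],
    [-1,0,0,0,0],
    [-1,0,0,0,0],
  ],
)

```text
time: 3.8
eef_pos: [456.6, -205.2, 88.3]
tool_rot: [1.209, 1.208, -1.208]
ft_force: [-1.0, 1.3, 8.3]
opening: 0.521
```

```bash
python3 t.py; python3 w.py pics/w2.png
```

```text
t 3.8 tcp [ 456.6 -205.2   88.3] open 0.52 F [-1.   1.3  8.3] q [ 0.54  0.4  -0.22  2.03  0.13  0.72 -1.33]
[[ 0.002  1.     0.001]
 [-0.001  0.001 -1.   ]
 [-1.     0.002  0.001]]
cam [ 525. -206.  231.]
red [564. 174.] 4876 z50,90 [35. 36.] bbox [506  93] [639 256] ring35 [ 479.9 -380.6   51.1] cap88/118 [ 495.1 -320.7] [ 501.3 -296.5]
red [324. 269.] 10197 z50,90 [117. 118.] bbox [270 209] [379 326] ring35 [ 414.7 -205.8   29.7] cap88/118 [ 445.9 -205.7] [ 462.5 -205.7]
red [ 91. 250.] 4292 z50,90 [87. 88.] bbox [ 50 215] [133 286] ring35 [428.6 -41.1  19.9] cap88/118 [455.2 -86. ] [ 469.8 -111.2]
```

View pics/w2.png

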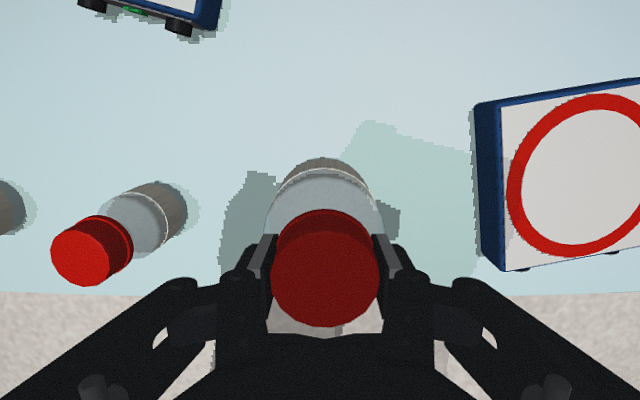

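The cap at (324,269) is held centrally between the pads. Next I lift it and carry it to the ring at (480,-381).

drive_tool(
  steps=[
    [-1,-5,0,0,0],
    [-1,-12,0,0,0],
    [-1,-16,0,0,0],
    [-1,-16,0,0,0],
    [-1,-11,0,0,0],
    [-1,0,1,8,0],
    [-1,0,3,18,0],
    [-1,0,3,24,0],
    [-1,0,3,26,0],
    [-1,0,4,26,0],
    [-1,0,3,26,0],
    [-1,0,3,24,0],
    [-1,0,3,16,0],
    [-1,0,1,8,0],
    [-1,0,0,0,0],
    [-1,6,0,0,0],
    [-1,7,0,0,0],
    [-1,4,0,0,0],
    [-1,0,0,0,0],
    [-1,0,0,0,0],
  ],
)

```text
time: 5.85
eef_pos: [480.2, -380.8, 130.2]
tool_rot: [1.208, 1.21, -1.208]
ft_force: [-0.4, 0.7, -1.2]
opening: 0.521
```

```bash
python3 t.py 480 -381 123; python3 w.py pics/w3.png
```

```text
t 5.8 tcp [ 480.2 -380.8  130.2] open 0.52 F [-0.4  0.7 -1.2] q [ 0.75  0.51 -0.17  1.73  0.1   0.91 -1.03]
[[-0.     1.     0.001]
 [ 0.     0.001 -1.   ]
 [-1.    -0.    -0.   ]]
delta tool [ 7.2 -0.2  0.2]
cam [ 549. -381.  272.]
red [322. 164.] 3152 z50,90 [36. 36.] bbox [253 125] [393 227] ring35 [ 479.6 -380.4   51.6] cap88/118 [ 515.9 -380.1] [ 521.2 -380.3]
red [324. 268.] 10172 z50,90 [159. 160.] bbox [270 209] [378 326] ring35 [ 414.6 -381.3   36.1] cap88/118 [ 446.3 -381.3] [ 462.9 -381.3]
```

View pics/w3.png

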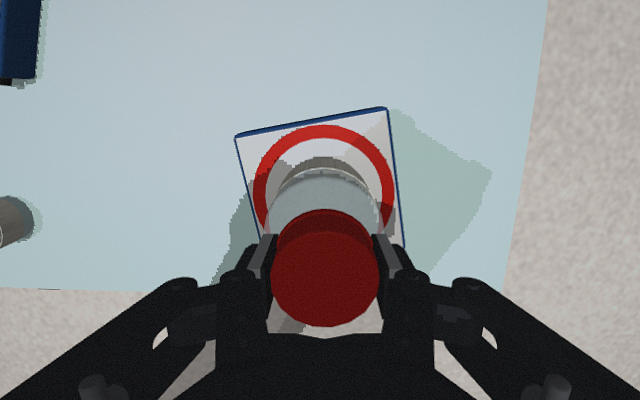

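The bottle hangs centred inside the red ring, whose centre is at about (322,176). Next I lower it, release and retreat.

drive_tool(
  steps=[
    [-1,3,0,0,0],
    [-1,2,0,0,0],
    [-1,1,0,0,0],
    [-1,0.7,0,0,0],
    [-1,0,0,0,0],
    [-1,0,0,0,0],
  ],
)

```text
time: 6.5
eef_pos: [480.1, -381.0, 123.6]
tool_rot: [1.209, 1.21, -1.209]
ft_force: [0.1, 0.6, -1.6]
opening: 0.521
```

drive_tool(
  steps=[
    [-0.2,0,0,0,0],
    [0.2,0,0,0,0],
    [0.6,0,0,0,0],
    [1,0,0,0,0],
    [1,0,0,0,0],
    [1,0,0,0,0],
    [1,-5,0,0,0],
    [1,-12,0,0,0],
    [1,-25,0,0,0],
    [1,-30,0,0,0],
    [1,-25,0,0,0],
    [1,-10,0,0,0],
  ],
)

```text
time: 7.7
eef_pos: [481.0, -381.5, 234.2]
tool_rot: [1.208, 1.205, -1.207]
ft_force: [0.2, -0.1, 1.2]
opening: 1.002
```

```bash
python3 t.py 385 -80 230; python3 w.py pics/w4.png
```

```text
t 7.7 tcp [ 481.  -381.5  234.2] open 1.0 F [ 0.2 -0.1  1.2] q [ 0.76  0.4  -0.18  1.64  0.08  1.11 -1.01]
[[ 0.003  1.     0.001]
 [-0.002  0.001 -1.   ]
 [-1.     0.003  0.002]]
delta tool [   3.2  -95.7 -301.6]
cam [ 549. -382.  377.]
red [55. 39.] 1531 z50,90 [35. 36.] bbox [14  0] [91 71] ring35 [633.8 -99.8  39. ] cap88/118 [ 611.4 -145. ] [ 604.9 -169.7]
red [322. 182.] 4802 z50,90 [152. 153.] bbox [273 121] [372 230] ring35 [ 485.9 -380.3   47.2] cap88/118 [ 480.7 -380.2] [ 487.8 -380.3]
red [ 32. 209.] 1005 z50,90 [87. 88.] bbox [ 13 191] [ 55 226] ring35 [436.2 -32.   17.1] cap88/118 [454.3 -85.8] [ 464.1 -116.5]
```

drive_tool(
  steps=[
    [1,0,-4,-14,0],
    [1,0,-8,-26,0],
    [1,0,-11,-35,0],
    [1,0,-12,-37,0],
    [1,0,-12,-37,0],
    [1,0,-12,-37,0],
    [1,0,-12,-37,0],
    [1,0,-11,-35,0],
    [1,0,-8,-28,0],
    [1,0,-5,-16,0],
    [1,0,0,0,0],
    [1,0,0,0,0],
  ],
)

```text
time: 8.95
eef_pos: [384.8, -79.3, 230.4]
tool_rot: [1.208, 1.21, -1.209]
ft_force: [-0.1, 0.1, 0.5]
opening: 0.999
```

```bash
python3 t.py; python3 w.py pics/w5.png
```

```text
t 8.9 tcp [384.8 -79.3 230.4] open 1.0 F [-0.1  0.1  0.5] q [ 0.5   0.   -0.37  2.14  0.    1.   -1.44]
[[-0.     1.     0.001]
 [-0.     0.001 -1.   ]
 [-1.    -0.     0.   ]]
cam [453. -80. 373.]
red [589.  82.] 1846 z50,90 [36. 37.] bbox [557  30] [639 137] ring35 [ 479.9 -381.2   51.3] cap88/118 [ 477.6 -317.5] [ 475.  -292.4]
red [321. 111.] 1160 z50,90 [87. 88.] bbox [303  92] [340 130] ring35 [449.2 -76.8  14. ] cap88/118 [450.  -77.3] [450.3 -77.5]
yel [171. 108.] 1141 z50,90 [87. 88.] bbox [151  90] [195 127] ring35 [452.5  82.8  14.2] cap88/118 [452.8  56.9] [452.9  42.5]
```

View pics/w5.png

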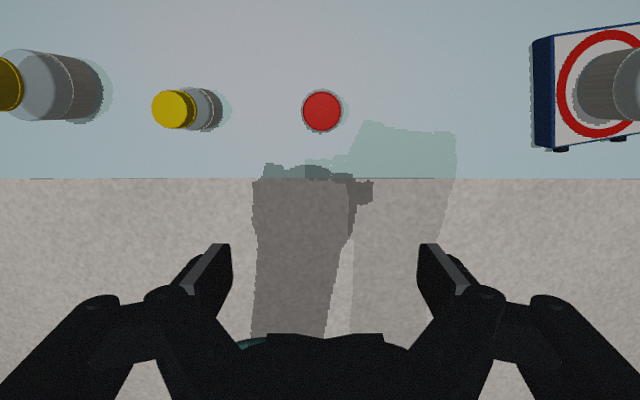

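The small red cap at (321,111) is at world (450,-77). The large red bottle, right edge at (610,85), stands inside its ring.

drive_tool(
  steps=[
    [1,0,15,0,0],
    [1,0,25,-1,0],
    [1,0,25,-1,0],
    [1,14,0,0,0],
    [1,26,0,0,0],
    [1,32,0,0,0],
    [1,32,0,0,0],
    [1,30,0,0,0],
    [1,22,0,0,0],
    [1,13,0,0,0],
    [1,0,0,0,0],
    [-1,0,0,0,0],
    [-1,0,0,0,0],
    [-1,0,0,0,0],
    [-1,0,0,0,0],
    [-1,0,0,0,0],
    [-1,0,0,0,0],
    [-1,0,0,0,0],
    [-1,0,0,0,0],
    [-1,0,0,0,0],
  ],
)

```text
time: 11.0
eef_pos: [450.6, -77.1, 62.5]
tool_rot: [1.209, 1.208, -1.208]
ft_force: [-1.4, 0.1, 9.9]
opening: 0.375
```

drive_tool(
  steps=[
    [-1,-5,0,0,0],
    [-1,-12,0,0,0],
    [-1,-16,0,0,0],
    [-1,-16,0,0,0],
    [-1,-11,0,0,0],
    [-1,0,0,0,0],
    [-1,0,0,0,0],
  ],
)

```text
time: 11.7
eef_pos: [449.8, -77.2, 121.6]
tool_rot: [1.209, 1.209, -1.209]
ft_force: [0.1, -0.9, -0.8]
opening: 0.379
```

```bash
python3 t.py 634 -100 105; python3 w.py pics/w6.png
```

```text
t 11.7 tcp [449.8 -77.2 121.6] open 0.38 F [ 0.1 -0.9 -0.8] q [ 0.43  0.29 -0.37  2.11  0.15  0.77 -1.61]
[[ 0.     1.     0.001]
 [-0.     0.001 -1.   ]
 [-1.     0.     0.   ]]
delta tool [ 16.6 184.2  22.9]
cam [518. -78. 264.]
red [324. 266.] 5471 z50,90 [146. 147.] bbox [287 222] [362 309] ring35 [392.5 -77.7  25.3] cap88/118 [422.6 -77.7] [438.9 -77.7]
yel [106. 217.] 2237 z50,90 [87. 88.] bbox [ 77 185] [144 244] ring35 [434.4  97.3  15.9] cap88/118 [454.4  56. ] [465.3  33.2]
```

View pics/w6.png

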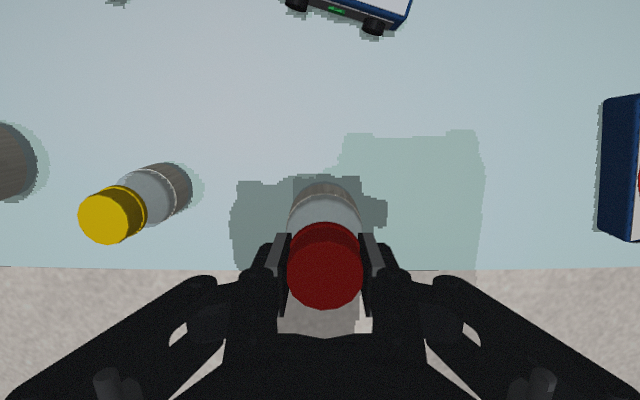

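The small red bottle is held with its cap at (324,266). Its base is about 59 mm up.

drive_tool(
  steps=[
    [-1,0,8,1,0],
    [-1,0,16,2,0],
    [-1,0,23,3,0],
    [-1,0,26,3,0],
    [-1,0,26,3,0],
    [-1,0,26,3,0],
    [-1,0,24,3,0],
    [-1,0,18,3,0],
    [-1,0,11,1,0],
    [-1,0,6,0.5,0],
    [-1,4,0,0,0],
    [-1,8,0,0,0],
    [-1,4,0,0,0],
    [-1,0,0,0,0],
    [-1,0,0,0,0],
  ],
)

```text
time: 13.25
eef_pos: [633.7, -99.4, 105.6]
tool_rot: [1.209, 1.21, -1.209]
ft_force: [0.2, 0.1, -0.5]
opening: 0.378
```

```bash
python3 t.py 634 -100 98; python3 w.py pics/w7.png
```

```text
t 13.2 tcp [633.7 -99.4 105.6] open 0.38 F [ 0.2  0.1 -0.5] q [ 0.34  0.6  -0.33  1.66  0.23  0.92 -1.64]
[[-0.     1.     0.001]
 [ 0.     0.001 -1.   ]
 [-1.    -0.    -0.   ]]
delta tool [7.6 0.3 0.6]
cam [ 702. -100.  248.]
red [324. 182.] 3105 z50,90 [36. 36.] bbox [263 145] [385 236] ring35 [633.7 -99.9  39.2] cap88/118 [663.8 -99.7] [671.  -99.7]
red [324. 266.] 5466 z50,90 [130. 131.] bbox [287 222] [362 309] ring35 [585.3 -99.9  23.5] cap88/118 [615.2 -99.9] [631.5 -99.9]
red [611. 335.] 558 z50,90 [35. 36.] bbox [584 316] [639 359] ring35 [ 483.1 -377.6   46.7] cap88/118 [ 561.8 -286.1] [ 588.2 -251.1]
yel [ 55. 166.] 3912 z50,90 [35. 36.] bbox [  0 108] [107 227] ring35 [660.8  98.   39.1] cap88/118 [673.2  45.2] [678.6  17.9]
```

View pics/w7.png

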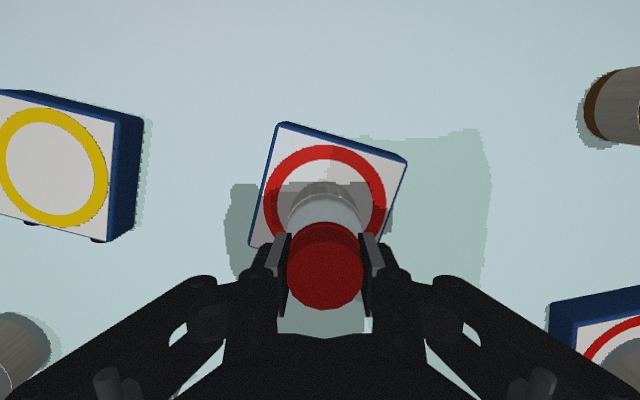

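Centred over the small red ring (324,190). The yellow small ring is at (55,166), i.e. world (661,98). Next I lower and release.

drive_tool(
  steps=[
    [-1,3,0,0,0],
    [-1,2.5,0,0,0],
    [-1,1.2,0,0,0],
    [-1,0.8,0,0,0],
    [-1,0,0,0,0],
    [-1,0,0,0,0],
    [-0.4,0,0,0,0],
    [0,0,0,0,0],
    [0.5,0,0,0,0],
    [1,0,0,0,0],
    [1,0,0,0,0],
    [1,0,0,0,0],
    [1,-5,0,0,0],
    [1,-12,0,0,0],
    [1,-25,0,0,0],
    [1,-35,0,0,0],
    [1,-30,0,0,0],
    [1,-18,0,0,0],
    [1,-8,0,0,0],
  ],
)

```text
time: 15.2
eef_pos: [634.6, -99.4, 234.1]
tool_rot: [1.21, 1.207, -1.206]
ft_force: [0.7, 0.6, -0.0]
opening: 0.998
```

drive_tool(
  steps=[
    [1,0,-12,-7,0],
    [1,0,-22,-14,0],
    [1,0,-30,-19,0],
    [1,0,-32,-20,0],
    [1,0,-32,-20,0],
    [1,0,-32,-20,0],
    [1,0,-30,-20,0],
    [1,0,-28,-18,0],
    [1,0,-20,-13,0],
    [1,0,-10,-6,0],
    [1,0,0,0,0],
    [1,0,0,0,0],
  ],
)

```text
time: 16.4
eef_pos: [386.5, 57.0, 231.2]
tool_rot: [1.209, 1.209, -1.209]
ft_force: [1.0, 0.0, 0.6]
opening: 1.001
```

```bash
python3 t.py; python3 w.py pics/w8.png
```

```text
t 16.4 tcp [386.5  57.  231.2] open 1.0 F [1.  0.  0.6] q [ 0.28 -0.   -0.5   2.14 -0.    1.   -1.79]
[[ 0.  1.  0.]
 [ 0.  0. -1.]
 [-1.  0. -0.]]
cam [455.  56. 373.]
yel [35. 56.] 1423 z50,90 [35. 36.] bbox [0 0] [ 57 103] ring35 [518.7 390.   50. ] cap88/118 [503.1 313.4] [498.  286.4]
yel [128.  78.] 2519 z50,90 [117. 118.] bbox [101  49] [155 107] ring35 [485.5 261.2  20.8] cap88/118 [481.  228.9] [478.2 210.8]
yel [321. 111.] 1084 z50,90 [87. 88.] bbox [303  91] [340 129] ring35 [451.3  59.6  13.9] cap88/118 [451.5  59.1] [451.8  58.8]
```

View pics/w8.png

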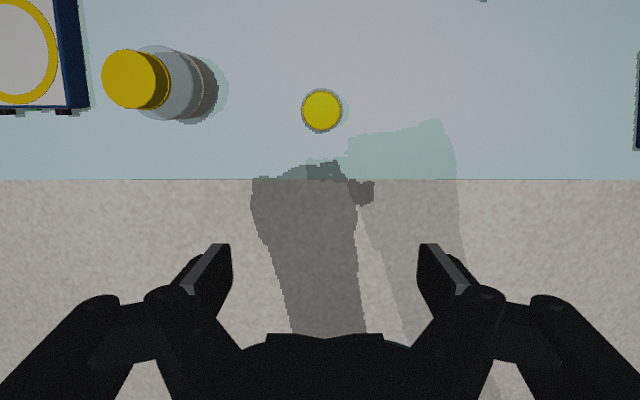

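The small yellow cap at (321,111) is at world (451.7,59). The large yellow cap is at (128,78).

drive_tool(
  steps=[
    [1,0,15,0,0],
    [1,0,25,-1,0],
    [1,0,25,-1,0],
    [1,14,0,0,0],
    [1,26,0,0,0],
    [1,32,0,0,0],
    [1,32,0,0,0],
    [1,30,0,0,0],
    [1,22,0,0,0],
    [1,13,0,0,0],
    [1,0,0,0,0],
    [-1,0,0,0,0],
    [-1,0,0,0,0],
    [-1,0,0,0,0],
    [-1,0,0,0,0],
    [-1,0,0,0,0],
    [-1,0,0,0,0],
    [-1,0,0,0,0],
    [-1,0,0,0,0],
    [-1,0,0,0,0],
  ],
)

```text
time: 18.45
eef_pos: [451.5, 59.5, 63.0]
tool_rot: [1.209, 1.208, -1.207]
ft_force: [-1.2, -0.1, 11.3]
opening: 0.377
```

drive_tool(
  steps=[
    [-1,-5,0,0,0],
    [-1,-12,0,0,0],
    [-1,-16,0,0,0],
    [-1,-16,0,0,0],
    [-1,-11,0,0,0],
    [-1,0,9,-2,0],
    [-1,0,18,-3,0],
    [-1,0,26,-5,0],
    [-1,0,29,-6,0],
    [-1,0,30,-6,0],
    [-1,0,30,-6,0],
    [-1,0,28,-5,0],
    [-1,0,22,-3,0],
    [-1,0,12,-2,0],
    [-1,0,5,-1,0],
    [-1,5,0,0,0],
    [-1,8,0,0,0],
    [-1,4,0,0,0],
    [-1,0,0,0,0],
    [-1,0,0,0,0],
  ],
)

```text
time: 20.45
eef_pos: [659.6, 98.6, 105.1]
tool_rot: [1.209, 1.21, -1.209]
ft_force: [-0.6, 0.2, -1.5]
opening: 0.379
```

```bash
python3 t.py 660.8 98 98; python3 w.py pics/w9.png
```

```text
t 20.4 tcp [659.6  98.6 105.1] open 0.38 F [-0.6  0.2 -1.5] q [ 0.09  0.66 -0.41  1.59  0.3   0.96 -1.99]
[[-0.     1.     0.001]
 [ 0.     0.001 -1.   ]
 [-1.    -0.    -0.   ]]
delta tool [7.1 1.2 0.6]
cam [728.  98. 247.]
red [574. 228.] 2765 z50,90 [36. 36.] bbox [529 183] [637 289] ring35 [ 633.2 -100.6   39.5] cap88/118 [663.2 -43. ] [675.4 -16.4]
yel [324. 182.] 3252 z50,90 [36. 36.] bbox [263 144] [385 236] ring35 [660.7  98.1  39.2] cap88/118 [690.1  98.2] [697.2  98.2]
yel [325. 229.] 250 z50,90 [113. 114.] bbox [290 221] [358 245] ring35 [620.6  98.   27.3] cap88/118 [663.7  97.9] [675.8  97.9]
yel [324. 271.] 4155 z50,90 [129. 130.] bbox [287 237] [362 306] ring35 [607.   97.9  20.6] cap88/118 [637.8  97.9] [654.8  97.9]
yel [ 31. 333.] 701 z50,90 [35. 36.] bbox [  0 305] [ 56 366] ring35 [522.  388.4  47.1] cap88/118 [589.8 288.1] [615.9 252.3]
```

View pics/w9.png

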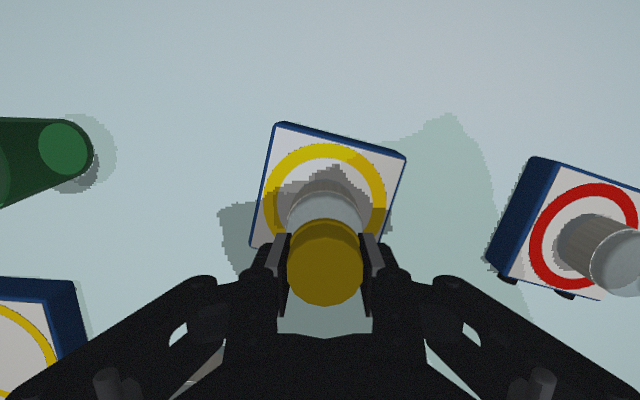

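The small yellow bottle is centred in its ring (324,190), and the small red one at (590,240) stands inside its own ring.

drive_tool(
  steps=[
    [-1,3,1,0,0],
    [-1,2,0,0,0],
    [-1,1.2,0,0,0],
    [-1,0.6,0,0,0],
    [-1,0,0,0,0],
    [-1,0,0,0,0],
    [-0.4,0,0,0,0],
    [0,0,0,0,0],
    [0.5,0,0,0,0],
    [1,0,0,0,0],
    [1,0,0,0,0],
    [1,0,0,0,0],
    [1,-5,0,0,0],
    [1,-12,0,0,0],
    [1,-25,0,0,0],
    [1,-35,0,0,0],
    [1,-30,0,0,0],
    [1,-18,0,0,0],
    [1,-8,0,0,0],
  ],
)

```text
time: 22.4
eef_pos: [661.4, 98.9, 234.4]
tool_rot: [1.211, 1.208, -1.206]
ft_force: [-0.2, -0.1, -1.4]
opening: 0.999
```

drive_tool(
  steps=[
    [1,0,-12,-5,0],
    [1,0,-22,-10,0],
    [1,0,-30,-13,0],
    [1,0,-32,-14,0],
    [1,0,-33,-15,0],
    [1,0,-33,-15,0],
    [1,0,-30,-14,0],
    [1,0,-28,-12,0],
    [1,0,-20,-9,0],
    [1,0,-10,-4,0],
    [1,0,0,0,0],
    [1,0,0,0,0],
  ],
)

```text
time: 23.6
eef_pos: [411.5, 209.0, 231.4]
tool_rot: [1.209, 1.209, -1.209]
ft_force: [0.9, -0.3, -0.4]
opening: 1.002
```

```bash
python3 t.py; python3 w.py pics/w10.png
```

```text
t 23.6 tcp [411.5 209.  231.4] open 1.0 F [ 0.9 -0.3 -0.4] q [-0.    0.16 -0.58  1.99  0.1   1.02 -2.2 ]
[[ 0.  1.  0.]
 [ 0.  0. -1.]
 [-1.  0. -0.]]
cam [480. 208. 373.]
yel [149.  66.] 2934 z50,90 [35. 36.] bbox [96 11] [200 124] ring35 [519.4 391.2  51.2] cap88/118 [515.6 360.9] [511.9 344.8]
yel [320. 111.] 2404 z50,90 [117. 118.] bbox [292  80] [348 138] ring35 [476.5 213.3  20.6] cap88/118 [476.8 212.5] [477.1 212.1]
```

View pics/w10.png

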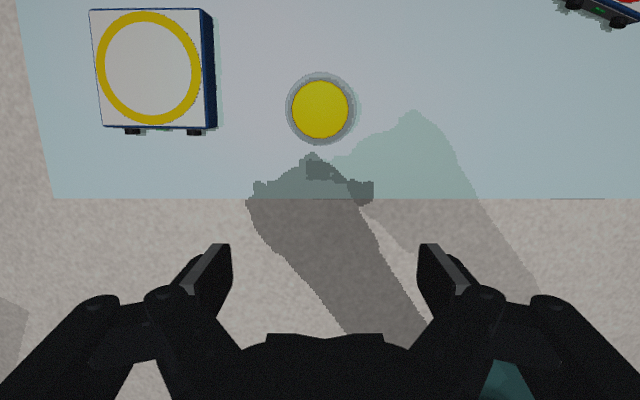

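The large yellow cap at (320,111) is at world (477,212). Its ring at (149,66) is at (519.4,391).

drive_tool(
  steps=[
    [1,0,15.5,-1,0],
    [1,0,25,-1,0],
    [1,0,25,-1,0],
    [1,12,0,0,0],
    [1,24,0,0,0],
    [1,28,0,0,0],
    [1,28,0,0,0],
    [1,24,0,0,0],
    [1,18,0,0,0],
    [1,10,0,0,0],
    [1,0,0,0,0],
    [-1,0,0,0,0],
    [-1,0,0,0,0],
    [-1,0,0,0,0],
    [-1,0,0,0,0],
    [-1,0,0,0,0],
    [-1,0,0,0,0],
    [-1,0,0,0,0],
    [-1,0,0,0,0],
  ],
)

```text
time: 25.55
eef_pos: [476.7, 212.7, 88.4]
tool_rot: [1.21, 1.209, -1.207]
ft_force: [-1.6, -1.3, 8.3]
opening: 0.517
```

drive_tool(
  steps=[
    [-1,-5,0,0,0],
    [-1,-12,0,0,0],
    [-1,-16,0,0,0],
    [-1,-16,0,0,0],
    [-1,-11,0,0,0],
    [-1,0,2,-8,0],
    [-1,0,4,-18,0],
    [-1,0,6,-25,0],
    [-1,0,7,-26,0],
    [-1,0,7,-26,0],
    [-1,0,6,-26,0],
    [-1,0,5,-24,0],
    [-1,0,4,-17,0],
    [-1,0,1.5,-9,0],
    [-1,0,0,0,0],
    [-1,6,0,0,0],
    [-1,7,0,0,0],
    [-1,4,0,0,0],
    [-1,0,0,0,0],
    [-1,0,0,0,0],
  ],
)

```text
time: 27.55
eef_pos: [518.6, 391.3, 130.3]
tool_rot: [1.209, 1.209, -1.209]
ft_force: [-0.7, -0.4, -1.8]
opening: 0.519
```

```bash
python3 t.py 519.4 391.2 123.6; python3 w.py pics/w11.png
```

```text
t 27.6 tcp [518.6 391.3 130.3] open 0.52 F [-0.7 -0.4 -1.8] q [-0.34  0.62 -0.5   1.62  0.34  0.99 -2.52]
[[-0.  1.  0.]
 [-0.  0. -1.]
 [-1. -0.  0.]]
delta tool [6.7 0.8 0.1]
cam [587. 391. 272.]
yel [323. 163.] 3190 z50,90 [36. 36.] bbox [253 124] [394 227] ring35 [518.4 391.2  51.6] cap88/118 [554.8 391.5] [560.  391.4]
yel [321. 219.] 349 z50,90 [139. 140.] bbox [277 208] [372 244] ring35 [467.  390.6  41.5] cap88/118 [519.1 392.5] [530.1 392.2]
yel [324. 275.] 8235 z50,90 [159. 160.] bbox [270 226] [378 322] ring35 [447.7 390.7  32.8] cap88/118 [480.2 390.7] [497.5 390.7]
```

View pics/w11.png

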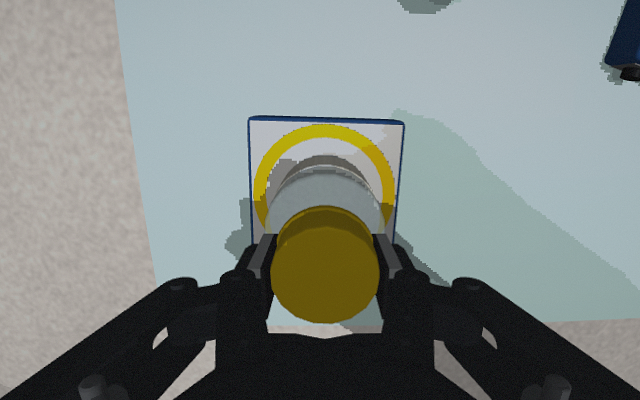

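Centred in the large yellow ring (323,176). Next I lower, release and retreat.

drive_tool(
  steps=[
    [-1,3,0,0,0],
    [-1,2,0,0,0],
    [-1,1,0,0,0],
    [-1,0.7,0,0,0],
    [-1,0,0,0,0],
    [-1,0,0,0,0],
    [-0.2,0,0,0,0],
    [0.2,0,0,0,0],
    [0.6,0,0,0,0],
    [1,0,0,0,0],
    [1,0,0,0,0],
    [1,0,0,0,0],
    [1,-5,0,0,0],
    [1,-12,0,0,0],
    [1,-25,0,0,0],
    [1,-30,0,0,0],
    [1,-25,0,0,0],
    [1,-10,0,0,0],
    [1,0,0,0,0],
    [1,0,0,0,0],
  ],
)

```text
time: 29.6
eef_pos: [518.3, 391.2, 229.9]
tool_rot: [1.208, 1.21, -1.209]
ft_force: [-0.1, -0.6, -0.3]
opening: 1.002
```

drive_tool(
  steps=[
    [1,0,-15,10,0],
    [1,0,-25,20,0],
    [1,0,-30,25,0],
    [1,0,-30,25,0],
    [1,0,-25,20,0],
    [1,0,-10,10,0],
    [1,0,0,0,0],
    [1,0,0,0,0],
  ],
)

```text
time: 30.4
eef_pos: [383.8, 281.4, 230.2]
tool_rot: [1.208, 1.21, -1.209]
ft_force: [1.0, -0.3, -0.5]
opening: 1.003
```

```bash
python3 t.py; python3 - <<'E'
from h import *
from cell import arm
for n in("scene","side"):
    d=arm.snapshot(n);cv2.imwrite(f"pics/{n}F.png",cv2.resize(d["image"][60:340,150:540,::-1] if n=="scene" else d["image"][90:380,200:480,::-1],None,fx=2,fy=2))
    for c,ce,a,px in blobs(d,30):
        P=cloud(d,px)
        if not 300<np.median(P[:,0])<900: continue
        for lo,hi in((28,46),(110,158)):
            k=(P[:,2]>lo)&(P[:,2]<hi)
            if k.sum()>25: print(n,c,ce.round(),"z",P[k,2].max().round(),"mean",P[k,:2].mean(0).round(1),"circ",circ(P[k]).round(1) if lo<40 else "")
E
```

```text
t 30.4 tcp [383.8 281.4 230.2] open 1.0 F [ 1.  -0.3 -0.5] q [-0.16  0.19 -0.6   1.96  0.13  1.03 -2.38]
[[-0.  1.  0.]
 [-0.  0. -1.]
 [-1. -0.  0.]]
scene red [245.  87.] z 157.0 mean [ 485.  -372.5] circ 
scene red [249. 120.] z 43.0 mean [ 488.5 -367. ] circ [ 479.  -379.2   51.2]
scene red [281. 164.] z 128.0 mean [635.7 -94.5] circ 
scene red [283. 189.] z 42.0 mean [638.9 -91.3] circ [631.5 -99.9  39. ]
scene yel [338. 208.] z 128.0 mean [662.6 100.3] circ 
scene yel [489. 225.] z 158.0 mean [522.3 393.2] circ 
scene yel [337. 234.] z 41.0 mean [667.2 104. ] circ [658.5  97.8  39.2]
scene yel [472. 261.] z 42.0 mean [534. 393.] circ [517.3 391.5  51.3]
side red [352. 199.] z 124.0 mean [ 633.4 -100.8] circ 
side red [351. 226.] z 38.0 mean [ 632.1 -111.3] circ [634.4 -99.4  39.4]
side red [291. 294.] z 155.0 mean [ 480.4 -381.7] circ 
side red [294. 307.] z 140.0 mean [ 483.7 -398.8] circ 
side red [296. 332.] z 39.0 mean [ 481.1 -397.8] circ [ 480.7 -379.4   51.2]
side yel [299.  95.] z 154.0 mean [520.2 389.6] circ 
side yel [302. 127.] z 38.0 mean [521.8 373.3] circ [520.  392.   50.9]
side yel [353. 151.] z 125.0 mean [661.7  97.5] circ 
side yel [351. 177.] z 38.0 mean [660.3  86.8] circ [661.4  98.9  39.2]
```

View pics/sceneF.png

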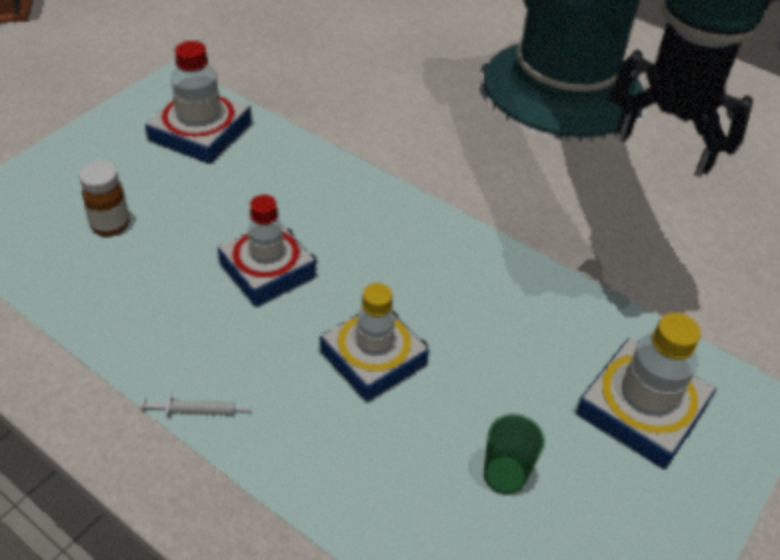

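View pics/sideF.png

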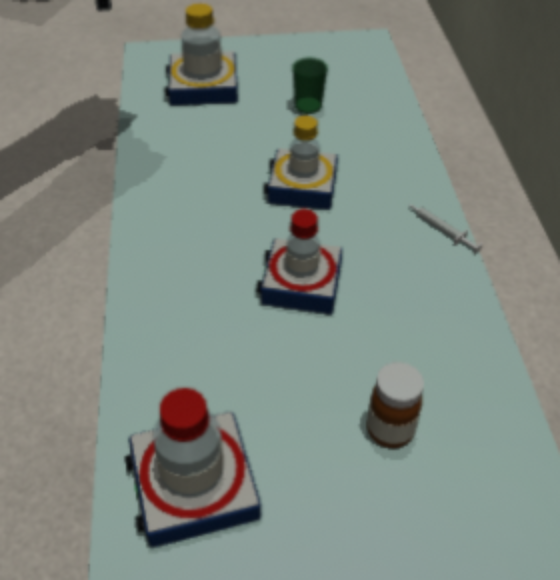

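Both views show all four bottles upright and inside their matching rings, the jar and beaker unmoved, and the arm clear. The side-camera cap and ring centres agree within about 2–3 mm.

```bash
python3 -c "
from cell import arm
print(arm.job_done())"
```

```text
the job is handed in; nothing more can be done
None
```

All four bottles are standing on their matching stirrers, and I handed the job in at about 30 s of the 106 s allowed. I gripped each one by its cap, lowered it to about the stirrer's surface and then released it; the hand-in gave no verdict.

- **Bottle positions:** in the last pictures every bottle is upright inside its own ring. The side camera puts each cap within about 3 mm of its ring's centre.
- **Bystanders and arm:** the jar and beaker look unmoved in the pictures; I did not re-measure them. The arm was clear of everything and reading about 1 N, which is noise level.
- **Camera disagreement:** the scene camera reads heights about 3–4 mm too high and x a few mm low. It put the caps up to about 9 mm from their rings' centres, because it sees mostly the caps' near sides. I therefore positioned the bottles with the wrist camera, which agreed with the side camera on the ring positions to about 1–2 mm.

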